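# Open the double-latched battery case

## Task

Open the battery case with the blue lid and do not press on or push the grey-lidded case: slide the yellow latch fully aside, then raise the lid a little by its black grip until the hidden safety catch stops it, and let go. Push the red catch tab that is now uncovered fully sideways, away from the hook, so that it no longer holds the lid. Then swing the lid up well past half-way to upright and leave it standing open by itself.

Things in the scene. Friction and masses are not known exactly. Their poses are not given: they have to be found in the camera images.
- case: Battery case to open, fixed: dark grey tub 200 mm deep (x), 260 wide (y), 90 high, blue lid, lid top at z 140. Origin: centre of the underside; z up, x from its front (latches; faces the robot's right) to its back (hinge), y to its left. Positions below: mm in this frame, lid shut, slides at 0. A blue brow on the lid (x -152 to -100, y -100 to 12, skirt to z 117) hides the catch.
- lid (a joint): Hinge of the blue lid, rad: 0 shut, grows as the front rises, to 1.3. Axis along y through (100, ., 90). Stiff: stays where left, moves at 5 to 10 N. Grip: black upright fin, centre (-70, 0, 163), 32 in x, 18 in y, 46 tall. Latch blocks it at 0.01, catch at 0.25; then the brow's top front edge is at x -132, z 201, its skirt 22 lower: fingers tilted 30 degrees reach the catch from the front.
- latch (a joint): Yellow latch on the front left: slides along the case's +y (left), m: 0 to 0.006 at the start, 0.035 fully aside; frees the lid beyond 0.02. Stays where left, slides at about 2 N. Its upright post, at slide 0: centre (-125, 77, 132), 26 in x, 16 in y, z 112 to 152, free space on both sides.
- catch (a joint): Red catch, hidden under the brow: slides along the case's -y (right), m: 0 to 0.005 at the start, 0.035 fully aside; frees the lid's hook beyond 0.02. No spring, about 2 N. Push on the left side of its tab: x -146 to -125, y -56 to -44, z 92 to 128 at slide 0, standing in front of a red block (z 92 to 104). Left of the tab the steel hook stays behind x -126: keep the fingertips in front of that.
- grey_case: Bystander: a smaller shut case with a light grey lid, fixed, 160 by 160 mm, 100 high, black grip to 135, small yellow latch. Origin: centre of its underside. Not to be pushed or pressed.

How it is judged:
By the outcome, as a careful person would: the job done as asked, in the order asked, and still so for the second after the job is handed in, with the robot touching nothing.
It also fails if it takes over 64 s, if anything falls off the work surface, if the arm or the gripper's body presses on something with over 40 N, if the wrist force passes 120 N, or if a joint passes its speed limit or range.

## Robot

A 7-joint arm with a two-finger parallel gripper is mounted at the origin on the work surface. World frame = base frame: x ahead of the robot, y to its left, z up, the work surface at z = 0. Lengths are in m, angles in rad, forces in N, time in s.
With the tool pointing down it reaches from about 0.35 to 0.9 m from the base axis. Payload 19.9 kg.
Tool frame: the origin (TCP) lies on the centre line of the jaws, within the pads' length; the fingertips stand ahead of it and the grasp point (between the pads) lies 6 mm ahead of it (robot.tcp_to_tips is the z of the fingertips in the tool frame, in m); z points along the fingers, y is the direction in which the jaws open and shut (so a half turn about z gives the same grasp; the last joint's range is limited). The gripper opens to 85 mm and grips with 20 to 120 N. Pads are 22 mm wide; open, the fingers measure 114 mm over their backs; the gripper's body (76 mm by 85 mm) begins 54 mm behind the grasp point. The pads swing forward as they close: fully open they stand 13 mm farther back than shut.
Start: joints at [1.216, 0.417, -0.01, 1.614, 0.005, 1.111, -0.053], TCP at [0.193, -0.594, 0.256] pointing down, gripper open.
Joint ranges: [-2.81, 2.81], [-0.39, 2.02], [-1.27, 1.25], [0.06, 2.57], [-1.19, 4.33], [0.19, 2], [-2.82, 2.82]. Speed limits (rad/s): [1.89, 1.89, 2.39, 2.39, 3.01, 3.01, 3.01].

## Interface

Orientations are given as a unit quaternion [x, y, z, w].
In Python, from rig import robot gives the robot as it stands. The module is installed in compiled form; this text tells all that it offers.
- The arm moves only by the shell command python3 -m crank 'ROWS' [OPENING] [FORCE]. ROWS is JSON, a list of rows, each a list of 4 numbers: the shift along the tool's x, y, z in mm, then the turn about the tool's z in rad. A call has 1 to 12 rows; each row is the pose to reach, as a shift and turn from the pose measured when the call began, along the tool's axes at that moment; what a row does not reach only later rows make up. A row lasts 1/8 s, in which the tool goes at most 62.5 mm and 10.7 degrees, less where a joint would pass 70% of its speed; a pose out of reach is approached as far as the arm can. A call with a gripper value outside its range is refused whole. OPENING is the finger opening in mm, from 0 to 85.4, set as the call begins (- or left out, the last holds). The fingers move at their own pace and stop on an object; FORCE is the grip in N (left out, the last holds). Time passes only in rows, so rows that repeat a pose let the fingers close. It gives the time, the measured TCP pose, the force and the opening at its end, in the units of the state.
- robot.state(): the state, without advancing time (a new reading comes with each control period).
- robot.read_camera(name): name is "scene" or "top" or "wrist"; returns (picture, depth): 480x640x3 uint8, red, green, blue; 480x640 float32, m along the optical axis (not along the pixel's ray), 0 where there is no reading.
- robot.camera_model(name): a dict with "fov_y" (degrees; the focal length in pixels is half the picture's height over the tangent of half this angle, whatever the lens; pixels are square), "cx", "cy" (the principal point, pixels), "k1" (the pictures are not rectified: a ray, as slopes to the right and down, at radius r is drawn at 1 + k1 r^2 times it, then the intrinsics apply), "R" (3x3) and "t" (3): a world point X has camera coordinates R X + t. Camera axes: x right, y down, z forward; pixel columns grow to the right and rows downward; lengths in m; the calibration is good to about 2 mm. A picture is of the moment at which its call begins: read the wrist's pose just before it. camera_model takes no time and is no camera call; for the wrist camera it gives the pose at the moment of the call.
- robot.hand_in(): hands the job in, once; it reports no verdict.
The state is a dict: "time_s": time; "qpos": joint angles; "qvel": joint speeds; "joint_efforts": joint torques, N m; "ee_pos": TCP position; "tool_rot": TCP orientation; "force": force on the tool from outside, world axes, zero at the start; "torque": the same for the moment, N m; "finger_gap": opening from 0.0 (shut) to 1.0 (fully open).
Only numpy, scipy, OpenCV 4.12 (cv2) and the standard library are available. Lean on these libraries where they do the work, as an engineer would, in place of code of your own. Each camera call takes 0.05 s, during which the arm holds its last target.

## Working session

There is one attempt and no reset: what is moved stays moved. The work goes in short steps, Python scripts to look and compute and a shell command to move; the robot and the scene stay as the last step left them, time stands still between calls to the robot, and variables do not carry over. Pictures are saved under pics/ and viewed, and the job is handed in when it is done.

```bash
mkdir -p pics; cat > h.py <<'E'
import numpy as np, cv2
from rig import robot
from scipy.spatial.transform import Rotation as Rn
def snap(n,fn):
    m=robot.camera_model(n); p,d=robot.read_camera(n)
    cv2.imwrite('pics/'+fn+'.png',p[:,:,::-1]); np.savez('pics/'+fn+'.npz',p=p,d=d,R=m['R'],t=m['t'],fov=m['fov_y'],cx=m['cx'],cy=m['cy'],k1=m['k1'])
    return p,d,m
def load(fn):
    z=np.load('pics/'+fn+'.npz'); return z['p'],z['d'],dict(R=z['R'],t=z['t'],fov_y=float(z['fov']),cx=float(z['cx']),cy=float(z['cy']),k1=float(z['k1']))
def slopes(m,u,v):
    f=240/np.tan(np.radians(m['fov_y'])/2)
    K=np.array([[f,0,m['cx']],[0,f,m['cy']],[0,0,1.]])
    pts=np.stack([np.ravel(u),np.ravel(v)],1).astype(float)[:,None]
    return cv2.undistortPoints(pts,K,np.array([m['k1'],0,0,0.]))[:,0]
def cloud(d,m,mask):
    v,u=np.nonzero(mask&(d>0)); s=slopes(m,u,v); z=d[v,u][:,None]
    return (np.c_[s*z,z]-np.array(m['t']))@np.array(m['R'])
def hsv(p): return cv2.cvtColor(p,cv2.COLOR_RGB2HSV)
def proj(m,X):
    f=240/np.tan(np.radians(m['fov_y'])/2)
    c=np.atleast_2d(X)@np.array(m['R']).T+np.array(m['t']); s=c[:,:2]/c[:,2:]
    s=s*(1+m['k1']*(s**2).sum(1,keepdims=True)); return s*f+[m['cx'],m['cy']]
E
python3 - <<'E'
from h import *
for n in ['scene','top','wrist']:
    p,d,m=snap(n,n+'0'); print(n,m['fov_y'],m['k1'],np.round(-np.array(m['R']).T@np.array(m['t']),3))
s=robot.state(); print({k:np.round(v,3) for k,v in s.items()}, robot.tcp_to_tips)
E
```

```text
scene 42.942615116399026 -0.01907824226485956 [0.683 0.34  1.003]
top 47.4672762905672 -0.02181863655933821 [0.366 0.053 0.901]
wrist 61.07854682327403 0.01138108241425955 [ 0.264 -0.571  0.374]
{'time_s': np.float64(0.15), 'qpos': array([ 1.215,  0.418, -0.01 ,  1.614,  0.005,  1.111, -0.053]), 'qvel': array([-0.   , -0.002, -0.   , -0.002, -0.001,  0.   , -0.002]), 'joint_efforts': array([-0.0000e+00, -8.6474e+01,  6.7800e-01, -4.3506e+01,  1.9000e-02,
        6.0000e-03, -0.0000e+00]), 'ee_pos': array([ 0.193, -0.594,  0.256]), 'tool_rot': array([ 0.988,  0.156, -0.   , -0.   ]), 'force': array([-0.429,  0.561, -0.299]), 'torque': array([-0.028,  0.012, -0.007]), 'finger_gap': np.float64(0.998)} 0.025
```

View pics/scene0.png

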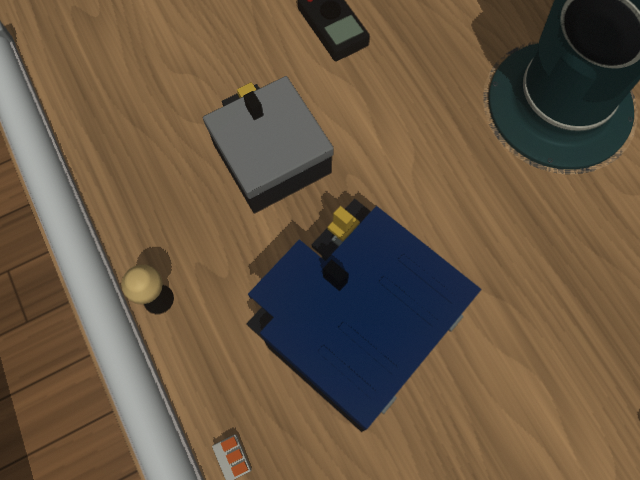

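View pics/top0.png

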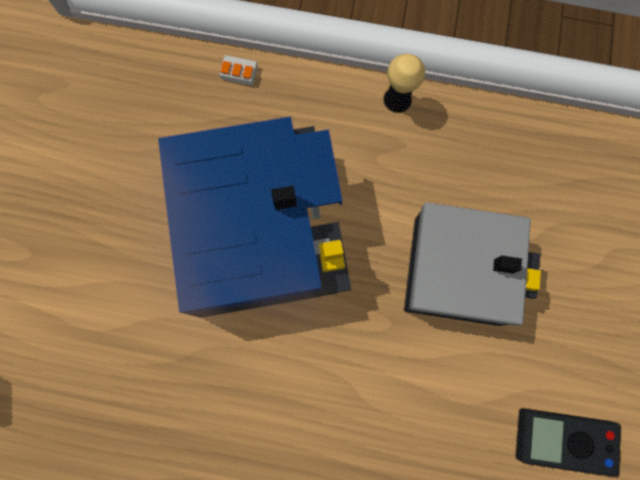

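View pics/wrist0.png

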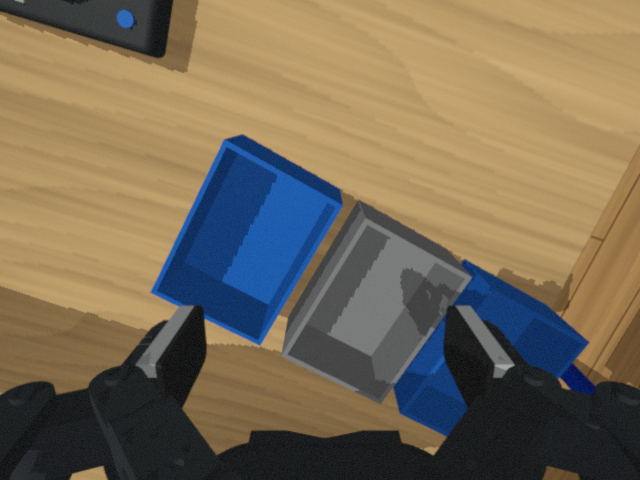

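The blue case is at top px (250,210) with its latch at (332,257). The grey case is at (470,265). The wrist view shows only bins. Next I'll measure the case pose.

```bash
python3 - <<'E'
from h import *
for n in ['top0','scene0']:
    p,d,m=load(n); h=hsv(p)
    blue=(h[...,0]>100)&(h[...,0]<130)&(h[...,1]>120)
    c=cloud(d,m,blue); c=c[(abs(c[:,2]-.14)<.006)]
    ym=(h[...,0]>22)&(h[...,0]<32)&(h[...,1]>200)&(h[...,2]>100)
    r=cv2.minAreaRect((c[:,:2]*1000).astype(np.float32)); print(n,len(c),np.median(c[:,2]),r, cv2.boxPoints(r).round())
    y=cloud(d,m,ym); 
    nn,lab,st,ce=cv2.connectedComponentsWithStats(ym.astype(np.uint8))
    for i in range(1,nn):
        if st[i,4]>60:
            y=cloud(d,m,lab==i); zt=np.percentile(y[:,2],98); t=y[y[:,2]>zt-.006]; print('yel',st[i],ce[i].round(),'top z',zt,t.mean(0).round(4),t.min(0).round(3),t.max(0).round(3))
    # black things at height
    bl=(h[...,2]<45)
    y=cloud(d,m,bl); 
    for lo,hi in((.165,.20),(.12,.137)):
        t=y[(y[:,2]>lo)&(y[:,2]<hi)]; print('blk',lo,len(t),t.mean(0).round(4) if len(t) else'')
    g=(h[...,1]<40)&(h[...,2]>70); y=cloud(d,m,g); t=y[abs(y[:,2]-.1)<.008]
    if len(t): r=cv2.minAreaRect((t[:,:2]*1000).astype(np.float32)); print('grey',r)
E
```

```text
top0 23448 0.1400315678959791 ((544.03271484375, 175.5535125732422), (259.1744384765625, 248.91790771484375), 21.03286361694336) [[378. 245.]
 [468.  13.]
 [710. 106.]
 [620. 338.]]
yel [320 240  24  31 601] [332. 255.] top z 0.15398473346284178 [0.5028 0.0558 0.1519] [0.491 0.041 0.148] [0.515 0.069 0.155]
yel [527 268  14  22 265] [533. 279.] top z 0.09254521617436216 [ 0.5259 -0.2487  0.0899] [ 0.511 -0.259  0.087] [ 0.541 -0.238  0.095]
blk 0.165 340 [0.5573 0.1344 0.1832]
blk 0.12 290 [ 0.5325 -0.1956  0.1328]
grey ((506.5913391113281, 8.213516235351562), (177.93609619140625, 503.03338623046875), 8.875898361206055)
scene0 26281 0.14124380441767329 ((543.2218017578125, 175.6051025390625), (261.03704833984375, 251.0011444091797), 20.763364791870117) [[377. 247.]
 [466.  12.]
 [710. 105.]
 [621. 339.]]Traceback (most recent call last):
  File "<stdin>", line 8, in <module>
  File "h.py", line 16, in cloud
    v,u=np.nonzero(mask&(d>0)); s=slopes(m,u,v); z=d[v,u][:,None]
                                  ~~~~~~^^^^^^^
  File "h.py", line 14, in slopes
    return cv2.undistortPoints(pts,K,np.array([m['k1'],0,0,0.]))[:,0]
           ~~~~~~~~~~~~~~~~~~~^^^^^^^^^^^^^^^^^^^^^^^^^^^^^^^^^^
cv2.error: OpenCV(4.12.0) /io/opencv/modules/calib3d/src/undistort.dispatch.cpp:347: error: (-215:Assertion failed) CV_IS_MAT(_src) && CV_IS_MAT(_dst) && (_src->rows == 1 || _src->cols == 1) && (_dst->rows == 1 || _dst->cols == 1) && _src->cols + _src->rows - 1 == _dst->rows + _dst->cols - 1 && (CV_MAT_TYPE(_src->type) == CV_32FC2 || CV_MAT_TYPE(_src->type) == CV_64FC2) && (CV_MAT_TYPE(_dst->type) == CV_32FC2 || CV_MAT_TYPE(_dst->type) == CV_64FC2) in function 'cvUndistortPointsInternal'
```

```bash
cat >> h.py <<'E'
A=np.radians(110.9); XC=np.array([np.cos(A),np.sin(A),0]); YC=np.array([-np.sin(A),np.cos(A),0])
O=np.array([.5344,.1999,0])  # case origin
def c2w(p): p=np.array(p)/1000; return O+XC*p[0]+YC*p[1]+np.array([0,0,p[2]])
def w2c(w): w=np.atleast_2d(w)-O; return 1000*np.c_[w@XC,w@YC,w[:,2]]
def where():
    s=robot.state(); Rm=Rn.from_quat(s['tool_rot']).as_matrix(); tip=s['ee_pos']+Rm[:,2]*robot.tcp_to_tips
    print('t',round(s['time_s'],2),'TCP case',w2c(s['ee_pos'])[0].round(1),'tip z',round(tip[2]*1000,1),'gap',round(s['finger_gap'],3),'F case',np.round([s['force']@XC,s['force']@YC,s['force'][2]],1),'q',np.round(s['qpos'],2),'zdir',Rm[:,2].round(3),'tips',round(robot.tcp_to_tips,4)); return s,Rm
def go(p,xang=None):
    """p: wanted TCP in case mm; xang: wanted tool x direction, angle in case frame deg"""
    s,Rm=where(); d=Rm.T@(c2w(p)-s['ee_pos'])*1000
    out=d.round(1)
    if xang is not None:
        cur=np.degrees(np.arctan2(Rm[:,0]@YC,Rm[:,0]@XC)); t=-(xang-cur); t=(t+180)%360-180; print('turn',round(np.radians(t),3))
    print('shift tool',out)
E
python3 - <<'E'
from h import *
p,d,m=load('top0'); h=hsv(p)
g=(h[...,1]<60)&(h[...,2]>70); g[:, :400]=0; g[:190]=0; g[340:]=0
y=cloud(d,m,g); t=y[abs(y[:,2]-.1)<.01]; r=cv2.minAreaRect((t[:,:2]*1000).astype(np.float32)); print('grey',r,cv2.boxPoints(r).round(), w2c(np.c_[cv2.boxPoints(r)/1000,[.1]*4]).round())
print(w2c([[.5028,.0558,.15],[.5573,.1344,.183]]))
for q in [(-125,77,152),(-70,0,186),(-152,-100,140),(100,130,140),(100,-130,140)]: print(q,proj(m,c2w(q)).round())
go((-125,52,280),0)
E
```

```text
grey ((532.1736450195312, -152.776611328125), (163.52207946777344, 165.52264404296875), 2.1601381301879883) [[ 447.  -73.]
 [ 454. -239.]
 [ 617. -232.]
 [ 611.  -67.]] [[-224.  179.  100.]
 [-381.  232.  100.]
 [-433.   77.  100.]
 [-277.   24.  100.]]
[[-123.34594397   80.92680709  150.        ]
 [ -69.35969325    1.97305649  183.        ]]
(-125, 77, 152) [[333. 246.]]
(-70, 0, 186) [[284. 193.]]
(-152, -100, 140) [[329. 129.]]
(100, 130, 140) [[180. 313.]]
(100, -130, 140) [[158. 138.]]
t 0.15 TCP case [-620.1  602.4  255.8] tip z 230.8 gap 0.998 F case [ 0.7  0.2 -0.3] q [ 1.22  0.42 -0.01  1.61  0.    1.11 -0.05] zdir [-0.     0.001 -1.   ] tips 0.025
turn -1.622
shift tool [ 524.4 -522.5  -23.8]
```

```bash
python3 -m crank '[[44,-44,-24,-0.15],[88,-88,-24,-0.3],[132,-132,-24,-0.45],[176,-176,-24,-0.6],[220,-220,-24,-0.75],[264,-264,-24,-0.9],[308,-308,-24,-1.05],[352,-352,-24,-1.2],[396,-396,-24,-1.35],[440,-440,-24,-1.5],[484,-484,-24,-1.62],[524,-522,-24,-1.62]]' 0 40; python3 - <<'E'
from h import *
go((-125,48,280),0)
E
```

```text
time_s: 1.65
ee_pos: [0.5307, 0.0659, 0.2803]
tool_rot: [0.567, 0.824, 0.0, -0.0]
force: [0.4, -1.4, 0.8]
finger_gap: -0.002
t 1.65 TCP case [-123.9   51.2  280.3] tip z 255.3 gap -0.002 F case [-1.4  0.1  0.8] q [ 0.4   0.3  -0.7   1.79  0.21  1.13 -0.  ] zdir [-0.     0.001 -1.   ] tips 0.025
turn 0.0
shift tool [-1.1  3.2  0.3]
```

```bash
python3 -m crank '[[-1,4,30,0],[-1,4,65,0],[-1,4,100,0],[-1,4,125,0],[-1,4,133,0],[-1,4,133,0]]' 0; python3 - <<'E'
from h import *
snap('top','top1')
go((-125,92,147),0)
E
```

```text
time_s: 2.4
ee_pos: [0.5349, 0.0666, 0.1475]
tool_rot: [0.567, 0.824, 0.0, -0.0]
force: [-0.3, 0.2, -0.5]
finger_gap: 0.004
t 2.45 TCP case [-124.8   46.8  148. ] tip z 123.0 gap -0.001 F case [-0.4  0.1  0.1] q [ 0.32  0.47 -0.63  1.91  0.35  0.87 -0.12] zdir [ 0.001  0.001 -1.   ] tips 0.025
turn 0.0
shift tool [ -0.2 -45.2   1. ]
```

View pics/top1.png

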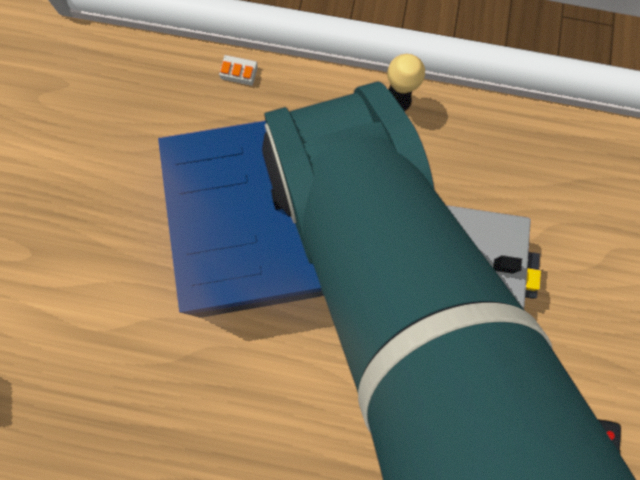

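The top view is blocked by the arm, as expected. I'll push the latch toward +y (tool -y).

```bash
python3 -m crank '[[0,-6,0,0],[0,-12,0,0],[0,-18,0,0],[0,-24,0,0],[0,-30,0,0],[0,-36,0,0],[0,-40,0,0],[0,-40,0,0]]' 0; python3 - <<'E'
from h import *
where()
E
```

```text
time_s: 3.45
ee_pos: [0.4974, 0.0522, 0.1479]
tool_rot: [0.567, 0.824, 0.0, -0.0]
force: [-0.6, 0.0, 0.2]
finger_gap: -0.0
t 3.45 TCP case [-124.8   87.3  147.9] tip z 122.9 gap -0.0 F case [0.3 0.6 0.2] q [ 0.37  0.41 -0.64  2.    0.33  0.84 -0.09] zdir [-0.     0.001 -1.   ] tips 0.025
```

```bash
python3 -m crank '[[0,-2,0,0],[0,-4,0,0],[0,-5,0,0]]' 0;python3 -m crank '[[0,-2,0,0],[0,-3,0,0]]' 0; python3 - <<'E'
from h import *
where()
snap('wrist','w2')
E
```

```text
time_s: 3.82
ee_pos: [0.4939, 0.0511, 0.1481]
tool_rot: [0.567, 0.824, 0.002, 0.001]
force: [16.2, 6.7, -12.3]
finger_gap: 0.004
time_s: 4.08
ee_pos: [0.4935, 0.0511, 0.1485]
tool_rot: [0.567, 0.824, 0.005, 0.002]
force: [26.7, 9.6, -23.9]
finger_gap: 0.003
t 4.08 TCP case [-124.4   91.3  148.5] tip z 123.5 gap 0.003 F case [ -0.5 -28.3 -23.9] q [ 0.38  0.4  -0.65  2.01  0.32  0.82 -0.08] zdir [ 0.009  0.005 -1.   ] tips 0.025
```

View pics/w2.png

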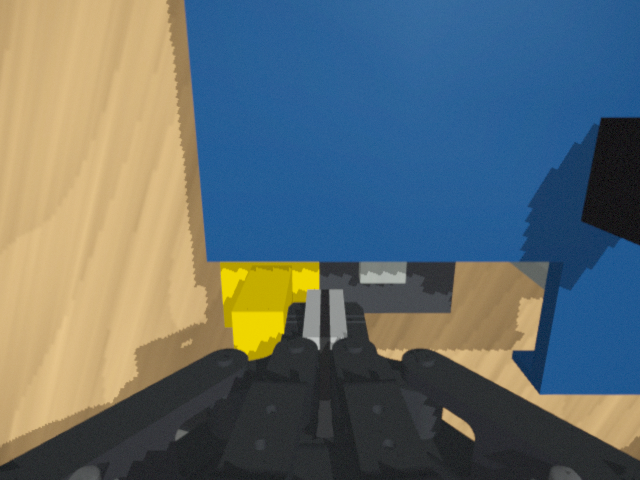

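The latch is at its stop: it stopped moving, the force rose, and the yellow block sits at the left edge at px (260,300). Next I'll back off and go to the fin.

```bash
python3 -m crank '[[0,6,0,0],[0,14,-10,0],[0,20,-50,0],[0,30,-90,0],[0,40,-110,0],[0,40,-110,0]]' 50 50;  python3 - <<'E'
from h import *
go((-70,0,176),0)
E
```

```text
time_s: 4.88
ee_pos: [0.5305, 0.0651, 0.2599]
tool_rot: [0.567, 0.824, 0.005, 0.003]
force: [-0.5, 0.9, -0.1]
finger_gap: 0.587
t 4.88 TCP case [-124.5   51.7  259.9] tip z 234.9 gap 0.587 F case [ 1.   0.1 -0.1] q [ 0.4   0.32 -0.7   1.82  0.23  1.07 -0.01] zdir [ 0.011  0.005 -1.   ] tips 0.025
turn 0.001
shift tool [54.4 50.8 84.5]
```

```bash
python3 -m crank '[[20,20,0,0],[40,40,0,0],[54,51,0,0],[54,51,0,0]]';  python3 - <<'E'
from h import *
go((-70,0,176),0)
snap('wrist','w3')
E
```

```text
time_s: 5.38
ee_pos: [0.5582, 0.1347, 0.2597]
tool_rot: [0.566, 0.824, 0.005, 0.002]
force: [-0.2, 0.3, -0.4]
finger_gap: 0.584
t 5.38 TCP case [-69.4   1.  259.7] tip z 234.7 gap 0.584 F case [ 0.3  0.  -0.4] q [ 0.26  0.4  -0.7   1.73  0.28  1.11 -0.16] zdir [ 0.009  0.006 -1.   ] tips 0.025
turn 0.003
shift tool [-0.8  0.1 83.7]
```

View pics/w3.png

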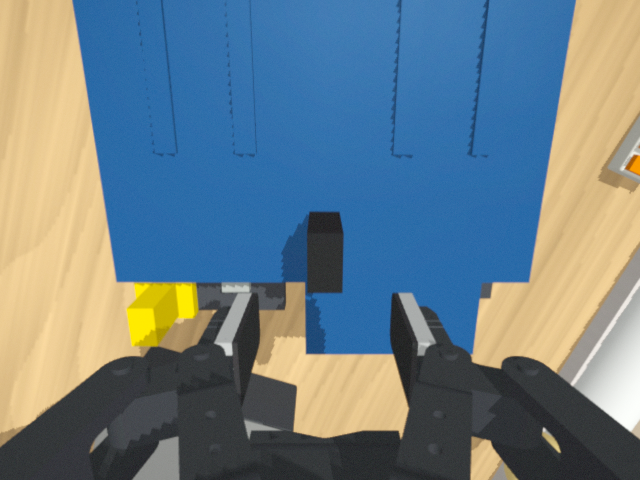

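The fin at column 325 is centred between the pads at 248 and 400, and the latch sits at the left end. I'll descend and grip.

```bash
python3 -m crank '[[-1,0,30,0],[-1,0,60,0],[-1,0,80,0],[-1,0,83,0],[-1,0,83,0]]' 50 50 && python3 -m crank '[[0,0,0,0],[0,0,0,0],[0,0,0,0],[0,0,0,0]]' 0 50; python3 - <<'E'
from h import *
where()
E
```

```text
time_s: 6.05
ee_pos: [0.5597, 0.1331, 0.1775]
tool_rot: [0.566, 0.824, 0.005, 0.003]
force: [-0.1, 0.0, 1.1]
finger_gap: 0.587
time_s: 6.55
ee_pos: [0.5599, 0.1331, 0.1784]
tool_rot: [0.567, 0.824, 0.005, 0.003]
force: [-1.6, -1.2, 7.7]
finger_gap: 0.202
t 6.55 TCP case [-71.5  -0.  178.4] tip z 153.4 gap 0.202 F case [-0.6  1.9  7.7] q [ 0.23  0.49 -0.66  1.8   0.36  0.96 -0.22] zdir [ 0.011  0.005 -1.   ] tips 0.025
```

```bash
python3 -m crank '[[2,0,-4,0],[4.3,0,-8.4,0],[7.5,0,-14,0],[11,0,-20,0],[15.2,0,-26.2,0],[19.7,0,-32.4,0],[23,0,-36,0],[25,0,-39,0]]'; python3 - <<'E'
from h import *
where()
E
```

```text
time_s: 7.55
ee_pos: [0.551, 0.1563, 0.2176]
tool_rot: [0.567, 0.824, 0.005, 0.003]
force: [9.9, 4.9, -11.4]
finger_gap: 0.2
t 7.55 TCP case [-4.670e+01  1.000e-01  2.176e+02] tip z 192.6 gap 0.2 F case [  1.  -11.  -11.4] q [ 0.21  0.44 -0.69  1.78  0.32  1.03 -0.23] zdir [ 0.012  0.005 -1.   ] tips 0.025
```

```bash
python3 -m crank '[[1,0,-1,0],[2,0,-2.5,0]]'; python3 - <<'E'
from h import *
where()
E
```

```text
time_s: 7.8
ee_pos: [0.5504, 0.1577, 0.2195]
tool_rot: [0.567, 0.824, 0.005, 0.003]
force: [16.6, 3.0, -31.7]
finger_gap: 0.202
t 7.8 TCP case [-4.510e+01  1.000e-01  2.195e+02] tip z 194.5 gap 0.202 F case [ -3.1 -16.5 -31.7] q [ 0.21  0.44 -0.69  1.78  0.32  1.03 -0.23] zdir [ 0.012  0.005 -1.   ] tips 0.025
```

The catch has stopped the lid (force jumped to 32 N). I'll ease off, release and rise.

```bash
python3 -m crank '[[-1,0,1.5,0],[-1,0,1.5,0]]' && python3 -m crank '[[0,0,0,0],[0,0,0,0],[0,0,0,0],[0,0,-20,0],[0,0,-60,0],[0,0,-90,0],[-40,0,-100,0],[-90,0,-100,0],[-140,0,-100,0]]' 50; python3 - <<'E'
from h import *
where()
snap('wrist','w4');snap('top','top4');snap('scene','s4')
E
```

```text
time_s: 8.05
ee_pos: [0.5509, 0.1567, 0.2181]
tool_rot: [0.567, 0.824, 0.006, 0.004]
force: [4.6, 1.0, -3.1]
finger_gap: 0.199
time_s: 9.18
ee_pos: [0.6002, 0.0242, 0.3199]
tool_rot: [0.567, 0.824, 0.006, 0.004]
force: [1.0, -0.5, 1.5]
finger_gap: 0.584
t 9.18 TCP case [-187.6    1.2  319.9] tip z 294.9 gap 0.584 F case [-0.9 -0.8  1.5] q [ 0.42  0.38 -0.67  1.59  0.25  1.24  0.07] zdir [ 0.014  0.005 -1.   ] tips 0.025
```

View pics/w4.png

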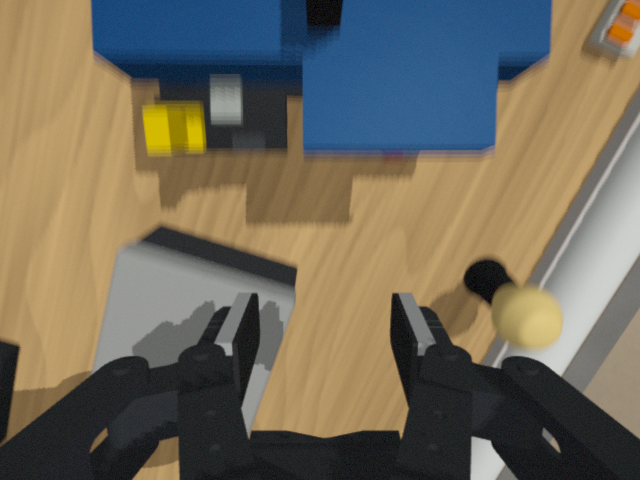

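View pics/s4.png

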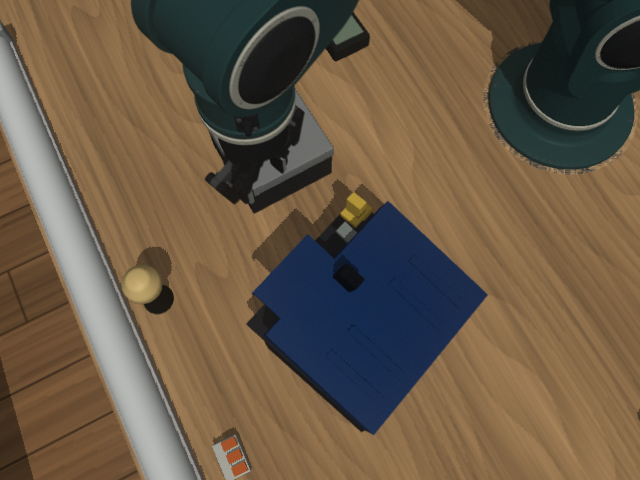

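The lid stands ajar, the latch is aside, and a sliver of the red tab shows at wrist px (395,155) in front of the brow. I'll measure both.

```bash
python3 - <<'E'
from h import *
p,d,m=load('w4'); h=hsv(p)
r=((h[...,0]<8)|(h[...,0]>165))&(h[...,1]>90); r[200:]=0; r[:120]=0; r[:, :350]=0; r[:,450:]=0
v,u=np.nonzero(r); print(len(u),u.min(),u.max(),v.min(),v.max())
c=w2c(cloud(d,m,r)); print(c.round(0)[:30])
b=(h[...,0]>100)&(h[...,0]<130)&(h[...,1]>120); b[300:]=0
c=w2c(cloud(d,m,b)); f=c[(c[:,0]<-112)]; print('brow front',f.min(0).round(),f.max(0).round(),np.percentile(f,[2,98],axis=0).round(1))
f=f[(f[:,1]<0)&(f[:,1]>-90)]
print(np.polyfit(c[(abs(c[:,1]+50)<30),0],c[(abs(c[:,1]+50)<30),2],1))
# corners of expected tab
for s in (0,5): print([proj(m,c2w((x,y-s,128))).round()[0].tolist() for x in(-146,-125) for y in (-56,-44)])
go((-187,0,280),-90)
E
```

```text
1 393 393 158 158
[[-160.  -77.    1.]]
brow front [-301. -180.   -3.] [-112.   17.  200.] [[-135.5  -97.1  177.3]
 [-112.1    9.6  199. ]]
[ -0.20466917 169.98411677]
[[396.0, 157.0], [380.0, 157.0], [398.0, 129.0], [381.0, 129.0]]
[[403.0, 157.0], [387.0, 157.0], [404.0, 129.0], [388.0, 129.0]]
t 9.32 TCP case [-188.9    1.6  319. ] tip z 294.0 gap 0.584 F case [ 1.2  0.6 -0. ] q [ 0.42  0.39 -0.67  1.59  0.25  1.24  0.07] zdir [ 0.013  0.005 -1.   ] tips 0.025
turn 1.567
shift tool [ 1.9  1.1 39. ]
```

```bash
python3 - <<'E'
from h import *
p,d,m=load('w4'); cv2.imwrite('pics/w4c.png',cv2.resize(p[90:230,270:510,::-1],None,fx=3,fy=3,interpolation=cv2.INTER_CUBIC))
E
```

```text
(no output)
```

View pics/w4c.png

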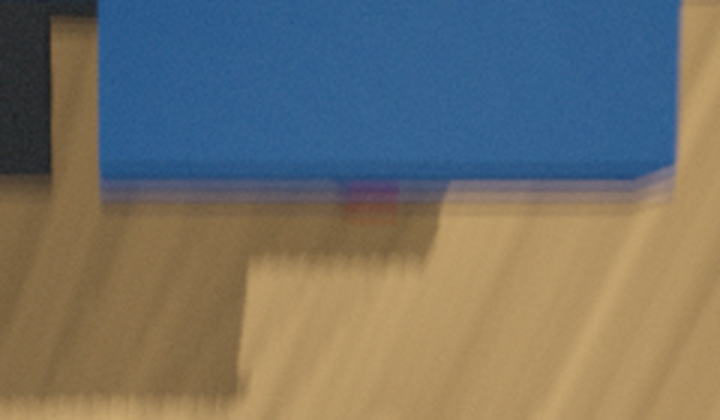

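The red sliver spans columns 384–403, so the catch is at slide ~4 mm, with its left face near y -48. I'll work out the open fingers' profile from the first wrist depth image, in the tool frame.

```bash
python3 - <<'E'
from h import *
p,d,m=load('wrist0'); 
Rm=Rn.from_quat([0.988,0.156,0,0]).as_matrix(); t0=np.array([.193,-.594,.256])
mk=np.zeros(d.shape,bool); mk[290:]=True
c=(cloud(d,m,mk)-t0)@Rm*1000   # tool frame
c=c[c[:,2]<35]
for lo in range(-110,35,10):
    s=c[(c[:,2]>=lo)&(c[:,2]<lo+10)]
    if len(s)>10:
        a=s[s[:,1]<0];b=s[s[:,1]>0]
        f=lambda q:np.percentile(q,[1,50,99],axis=0).round(0).tolist() if len(q)>5 else None
        print(lo,len(s),'neg y',f(a[:,1]) if len(a) else '','pos',f(b[:,1]) if len(b) else '','x',f(s[:,0]))
E
```

```text
-70 6798 neg y [-35.0, -25.0, -2.0] pos [2.0, 24.0, 34.0] x [11.0, 17.0, 20.0]
-60 16036 neg y [-64.0, -27.0, -1.0] pos [0.0, 24.0, 61.0] x [7.0, 12.0, 18.0]
-50 16131 neg y [-71.0, -60.0, -6.0] pos [6.0, 59.0, 69.0] x [-7.0, 7.0, 17.0]
-40 6977 neg y [-73.0, -55.0, -40.0] pos [39.0, 53.0, 70.0] x [-9.0, 12.0, 14.0]
-30 2599 neg y [-55.0, -45.0, -43.0] pos [42.0, 44.0, 54.0] x [-2.0, 9.0, 13.0]
-20 3121 neg y [-57.0, -43.0, -43.0] pos [42.0, 42.0, 56.0] x [-10.0, 7.0, 12.0]
-10 2538 neg y [-57.0, -43.0, -43.0] pos [42.0, 42.0, 56.0] x [-10.0, 7.0, 12.0]
0 1734 neg y [-56.0, -43.0, -43.0] pos [42.0, 42.0, 54.0] x [-11.0, 6.0, 12.0]
10 117 neg y [-44.0, -43.0, -43.0] pos [42.0, 42.0, 42.0] x [-9.0, -0.0, 9.0]
```

```bash
python3 - <<'E'
from h import *
p,d,m=load('wrist0'); 
Rm=Rn.from_quat([0.988,0.156,0,0]).as_matrix(); t0=np.array([.193,-.594,.256])
print('cam axis in tool',(Rm.T@np.array(m['R'])[2]).round(3), 'pos',(Rm.T@(-np.array(m['R']).T@np.array(m['t'])-t0)*1000).round())
for u in (325,260,200,130,60):
    print(u)
    for v in range(300,480,12):
        mk=np.zeros(d.shape,bool); mk[v,u]=1
        c=cloud(d,m,mk)
        if len(c): 
            c=(c-t0)@Rm*1000
            if c[0,2]<40: print('  ',v,c[0].round(0))
E
```

```text
cam axis in tool [-0.291 -0.001  0.957] pos [  74.   -1. -118.]
325
   444 [ 12.  -0. -53.]
   456 [ 11.  -0. -55.]
   468 [ 11.  -0. -58.]
260
   432 [ 10. -14. -49.]
   444 [ 11. -13. -53.]
   456 [ 12. -13. -56.]
   468 [ 12. -12. -59.]
200
   312 [  8. -43.   8.]
   324 [  4. -43.   7.]
   336 [  0. -43.   6.]
   348 [ -4. -43.   5.]
   360 [ -8. -43.   4.]
   444 [ 17. -23. -59.]
   456 [ 17. -22. -62.]
   468 [ 17. -21. -64.]
130
   360 [  7. -55. -18.]
   372 [ 12. -49. -31.]
   384 [ 13. -46. -36.]
   396 [ 12. -45. -40.]
   408 [ 13. -43. -44.]
   420 [ 18. -38. -54.]
   432 [ 17. -37. -55.]
   444 [ 17. -35. -59.]
   456 [ 16. -35. -60.]
   468 [ 17. -33. -63.]
60
   396 [  7. -66. -33.]
   408 [  7. -63. -38.]
   420 [  6. -61. -41.]
   432 [  5. -60. -43.]
   444 [  2. -60. -43.]
   456 [ -1. -60. -43.]
   468 [ -4. -61. -44.]
```

The vertical hand should work with shut fingers and jaws along case y. The palm is only 12–18 mm half-thick near the fingers, so a shut fingertip can slip down in front of the brow (skirt at x ≈ -137.5) and catch the front 5–7 mm of the tab. I'll shut the fingers and position in front.

```bash
python3 -m crank '[[0,13,0,0],[10,26,20,0],[20,26,60,0],[24,26,100,0],[24,26,119,0],[24,26,119,0]]' 0 40; python3 - <<'E'
from h import *
go((-155,-25,143),0)
snap('wrist','w5')
E
```

```text
time_s: 10.07
ee_pos: [0.6174, 0.0558, 0.1996]
tool_rot: [0.568, 0.823, 0.005, 0.003]
force: [0.4, 0.7, 0.9]
finger_gap: -0.005
t 10.07 TCP case [-164.3  -26.2  199.6] tip z 174.6 gap -0.005 F case [ 0.5 -0.6  0.9] q [ 0.32  0.53 -0.63  1.67  0.35  1.04 -0.05] zdir [ 0.011  0.005 -1.   ] tips 0.025
turn -0.002
shift tool [ 9.2 -1.9 56.6]
```

View pics/w5.png

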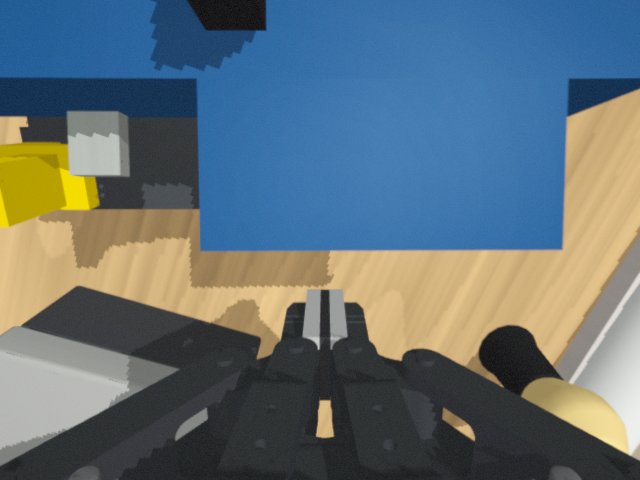

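The finger is in front of the brow edge (row 250) and clear of everything. I'll descend.

```bash
python3 -m crank '[[3,0,20,0],[5,0,40,0],[5,0,52,0],[5,0,56,0],[5,0,56,0]]' && python3 -m crank '[[2,0,0,0],[4,0,0,0],[6,0,0,0],[6,0,0,0]]'; python3 - <<'E'
from h import *
go((-151.5,-25,143),0)
snap('wrist','w6');snap('scene','s6');snap('top','t6')
E
```

```text
time_s: 10.75
ee_pos: [0.617, 0.0606, 0.1449]
tool_rot: [0.568, 0.823, 0.006, 0.004]
force: [-1.2, 0.3, -0.7]
finger_gap: -0.001
time_s: 11.25
ee_pos: [0.6149, 0.0664, 0.145]
tool_rot: [0.568, 0.823, 0.006, 0.004]
force: [-0.2, 0.2, -0.1]
finger_gap: 0.006
t 11.25 TCP case [-153.4  -27.6  145. ] tip z 120.0 gap 0.006 F case [ 0.3  0.1 -0.1] q [ 0.29  0.59 -0.6   1.72  0.4   0.94 -0.11] zdir [ 0.013  0.005 -1.   ] tips 0.025
turn -0.003
shift tool [ 1.9 -2.6  2. ]
```

View pics/w6.png

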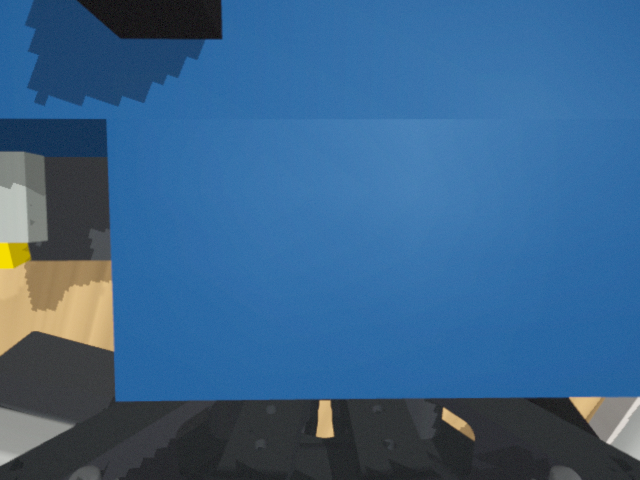

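View pics/s6.png

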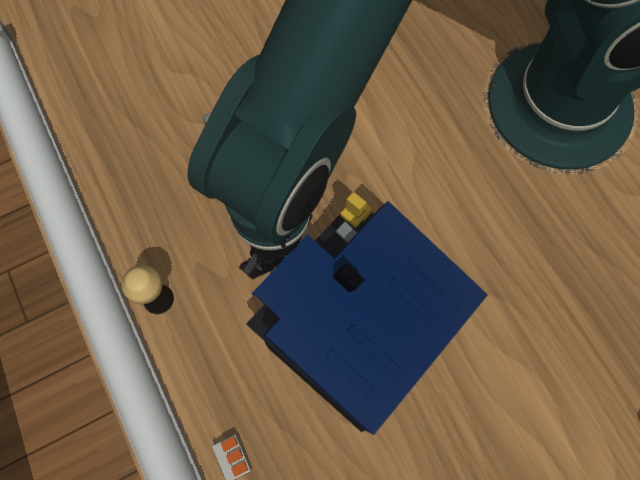

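There is no contact yet and a thin gap remains at row 400. I'll creep toward the case until contact.

```bash
python3 -m crank '[[1,0,2,0],[2,0,2,0],[2,0,2,0]]'; python3 -m crank '[[1,0,0,0],[1.5,0,0,0]]'; python3 - <<'E'
from h import *
where()
p,d,m=snap('wrist','w7'); 
mk=np.zeros(d.shape,bool); mk[340:475,200:500]=1
c=w2c(cloud(d,m,mk)); h=hsv(p)[340:475,200:500]
b=(h[...,1]>120)&(h[...,0]>100)&(h[...,0]<125); dd=d[340:475,200:500]
mb=np.zeros(d.shape,bool); mb[340:475,200:500]=b
c=w2c(cloud(d,m,mb)); print('brow edge',np.percentile(c[:,0],[0,1,5]),c[c[:,0].argsort()[:3]])
mk[340:475,200:500]=~b; c=w2c(cloud(d,m,mk)); c=c[c[:,2]>170]; i=c[:,0].argsort()[::-1][:2000:200]; print(c[i].round())
E
```

```text
time_s: 11.78
ee_pos: [0.6143, 0.0678, 0.1428]
tool_rot: [0.568, 0.823, 0.006, 0.004]
force: [0.7, -1.8, -0.7]
finger_gap: 0.002
time_s: 12.02
ee_pos: [0.6142, 0.0679, 0.1429]
tool_rot: [0.569, 0.822, 0.005, 0.004]
force: [3.8, -9.6, -0.8]
finger_gap: -0.001
t 12.03 TCP case [-151.8  -27.5  142.9] tip z 117.9 gap -0.001 F case [-10.4  -0.2  -0.8] q [ 0.28  0.6  -0.6   1.72  0.4   0.94 -0.11] zdir [ 0.013  0.004 -1.   ] tips 0.025
brow edge [-269.96899992 -130.78969926 -129.88955104] [[-269.96899992   49.87214248   36.58251154]
 [-268.89246546   48.78701676   37.84680055]
 [-268.65688816   50.00863035   38.09326573]]
[[-130.  -50.  200.]
 [-133.  -42.  205.]
 [-133.  -18.  206.]
 [-133.  -15.  201.]
 [-133.  -38.  202.]
 [-133.  -16.  200.]
 [-133.  -35.  202.]
 [-133.  -17.  198.]
 [-134.  -10.  206.]
 [-134.  -35.  198.]]
```

Contact with the brow came at tool x -151.8, as modelled. I'll back off 0.7 mm and push the tab in -y.

```bash
python3 -m crank '[[-0.7,0,0,0],[-0.7,3,0,0],[-0.7,6,0,0],[-0.7,9,0,0],[-0.7,12,0,0],[-0.7,15,0,0],[-0.7,18,0,0],[-0.7,18,0,0]]'; python3 - <<'E'
from h import *
where()
E
```

```text
time_s: 13.08
ee_pos: [0.6314, 0.0737, 0.1431]
tool_rot: [0.569, 0.822, 0.005, 0.004]
force: [-0.4, 0.2, 0.1]
finger_gap: -0.003
t 13.07 TCP case [-152.5  -45.6  143.1] tip z 118.1 gap -0.003 F case [0.3 0.3 0.1] q [ 0.26  0.62 -0.59  1.67  0.41  0.96 -0.12] zdir [ 0.013  0.004 -1.   ] tips 0.025
```

```bash
python3 -m crank '[[0,3,0,0],[0,6,0,0],[0,9,0,0],[0,12,0,0],[0,15,0,0],[0,17,0,0]]'; python3 -m crank '[[0,2,0,0],[0,4,0,0],[0,5,0,0]]'; python3 - <<'E'
from h import *
where()
E
```

```text
time_s: 13.82
ee_pos: [0.6474, 0.0798, 0.1432]
tool_rot: [0.569, 0.822, 0.005, 0.004]
force: [-1.9, 0.1, -2.4]
finger_gap: 0.003
time_s: 14.2
ee_pos: [0.6522, 0.0816, 0.1432]
tool_rot: [0.569, 0.822, 0.005, 0.004]
force: [-2.3, -0.3, -1.7]
finger_gap: 0.003
t 14.2 TCP case [-152.5  -67.9  143.2] tip z 118.2 gap 0.003 F case [ 0.5  2.3 -1.7] q [ 0.24  0.66 -0.58  1.61  0.42  0.98 -0.12] zdir [ 0.013  0.004 -1.   ] tips 0.025
```

```bash
python3 -m crank '[[0,1,0,0],[0,2,0,0]]'; python3 -m crank '[[0,1.5,0,0],[0,2,0,0]]'; python3 - <<'E'
from h import *
where()
E
```

```text
time_s: 14.45
ee_pos: [0.6541, 0.0823, 0.1433]
tool_rot: [0.569, 0.822, 0.005, 0.004]
force: [-1.6, -0.6, -2.1]
finger_gap: -0.001
time_s: 14.7
ee_pos: [0.6561, 0.083, 0.1433]
tool_rot: [0.569, 0.822, 0.005, 0.004]
force: [-1.7, 0.6, -1.5]
finger_gap: 0.0
t 14.7 TCP case [-152.6  -72.   143.3] tip z 118.3 gap 0.0 F case [ 1.2  1.4 -1.5] q [ 0.23  0.66 -0.58  1.6   0.42  0.99 -0.12] zdir [ 0.013  0.004 -1.   ] tips 0.025
```

No stop was felt, so I'll back away and look.

```bash
python3 -m crank '[[0,-4,0,0],[-12,-6,0,0],[-25,-10,-20,0],[-36,-30,-70,0],[-36,-50,-120,0],[-36,-60,-177,0],[-36,-60,-177,0],[-36,-60,-177,0]]'; python3 - <<'E'
from h import *
where()
p,d,m=snap('wrist','w8'); cv2.imwrite('pics/w8c.png',cv2.resize(p[60:230,210:530,::-1],None,fx=2.5,fy=2.5,interpolation=cv2.INTER_CUBIC))
for s in (0,4,35): print([proj(m,c2w((x,y-s,128))).round()[0].tolist() for x in(-146,-125) for y in (-56,-44)])
E
```

```text
time_s: 15.7
ee_pos: [0.6104, 0.0266, 0.3203]
tool_rot: [0.569, 0.822, 0.005, 0.005]
force: [0.2, -0.2, 0.0]
finger_gap: -0.001
t 15.7 TCP case [-189.    -9.1  320.3] tip z 295.3 gap -0.001 F case [-0.3 -0.1  0. ] q [ 0.41  0.41 -0.67  1.57  0.26  1.25  0.06] zdir [ 0.014  0.003 -1.   ] tips 0.025
[[382.0, 155.0], [366.0, 155.0], [383.0, 126.0], [367.0, 126.0]]
[[387.0, 155.0], [371.0, 155.0], [389.0, 126.0], [372.0, 126.0]]
[[428.0, 154.0], [412.0, 155.0], [430.0, 126.0], [414.0, 126.0]]
```

View pics/w8c.png

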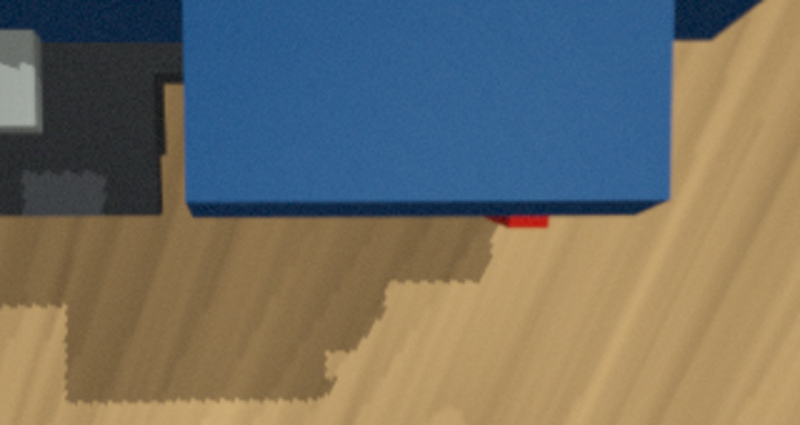

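The tab now spans columns 413–429, against 412–428 expected for slide 35, so it is about fully aside. I'll measure the edges more precisely.

```bash
python3 - <<'E'
from h import *
p,d,m=load('w8'); h=hsv(p)
r=((h[...,0]<8)|(h[...,0]>170))&(h[...,1]>150); r[:120]=0;r[200:]=0;r[:,:380]=0;r[:,460:]=0
v,u=np.nonzero(r); print(u.min(),u.max(),v.min(),v.max())
for vv in range(v.min(),v.max()+1): print(vv,u[v==vv], [w.astype(int).tolist() for w in p[vv,408:434:1]][3:6])
c=w2c(cloud(d,m,r)); print(np.percentile(c,[2,50,98],axis=0).round(1))
c=c[c[:,2]>120]; print(c.min(0),c.max(0))
E
```

```text
405 429 146 150
146 [414 415 416 417 418 419 420 421 422 423 424 425 426 427 428] [[63, 30, 46], [68, 35, 49], [79, 36, 51]]
147 [405 406 407 408 409 410 411 412 413 414 415 416 417 418 419 420 421 422
 423 424 425 426 427 428 429] [[90, 8, 8], [96, 24, 31], [114, 24, 28]]
148 [407 408 409 410 411 412 413 414 415 416 417 418 419 420 421 422 423 424
 425 426 427 428] [[103, 22, 9], [108, 24, 23], [136, 22, 18]]
149 [411 412 413 414 415 416 417 418 419 420 421 422 423 424 425 426 427 428] [[114, 46, 35], [109, 30, 14], [149, 26, 22]]
150 [413 414 415 416 417 418 419 420 421 422 423 424 425 426 427 428] [[159, 114, 73], [138, 79, 52], [158, 55, 35]]
[[-142.8  -90.4  105.1]
 [-141.3  -83.5  128.2]
 [-135.7  -69.9  176.2]]
[-142.76650199  -90.79654824  121.11922999] [-135.70828728  -68.67655914  176.40716467]
```

The tab top is at y ≈ -79 to -91, which matches slide 35 mm. Because no stop was felt, I'll give one more nudge to confirm it by force.

```bash
python3 -m crank '[[5,30,40,0],[15,54,90,0],[24,54,130,0],[24,54,165,0],[25,54,177,0],[30,54,177,0],[36,56,177,0],[36,56,177,0]]';python3 - <<'E'
from h import *
go((-152.5,-67,143),0)
E
```

```text
time_s: 16.75
ee_pos: [0.6526, 0.0818, 0.1445]
tool_rot: [0.569, 0.822, 0.006, 0.005]
force: [-0.4, 0.1, 0.7]
finger_gap: 0.005
t 16.75 TCP case [-152.5  -68.3  144.5] tip z 119.5 gap 0.005 F case [0.2 0.4 0.7] q [ 0.24  0.66 -0.6   1.61  0.42  0.99 -0.12] zdir [ 0.015  0.004 -1.   ] tips 0.025
turn -0.004
shift tool [ 0.  -1.3  1.4]
```

```bash
python3 -m crank '[[0,1,1.5,0],[0,2.5,1.5,0],[0,4,1.5,0]]';python3 -m crank '[[0,1,0,0],[0,2,0,0]]'; python3 -m crank '[[0,1,0,0],[0,2,0,0]]'; python3 - <<'E'
from h import *
where()
E
```

```text
time_s: 17.12
ee_pos: [0.6564, 0.083, 0.1431]
tool_rot: [0.569, 0.822, 0.006, 0.005]
force: [-4.9, -1.6, 2.3]
finger_gap: 0.001
time_s: 17.38
ee_pos: [0.6572, 0.0833, 0.1427]
tool_rot: [0.569, 0.822, 0.004, 0.004]
force: [-12.9, -4.3, 5.6]
finger_gap: 0.0
time_s: 17.62
ee_pos: [0.6577, 0.0833, 0.1424]
tool_rot: [0.569, 0.822, 0.003, 0.003]
force: [-17.6, -5.5, 10.1]
finger_gap: 0.001
t 17.62 TCP case [-152.9  -73.6  142.4] tip z 117.4 gap 0.001 F case [ 1.1 18.4 10.1] q [ 0.24  0.67 -0.59  1.59  0.43  1.   -0.13] zdir [ 0.008  0.001 -1.   ] tips 0.025
```

The stop is confirmed (18 N). I'll back out and return to the fin.

```bash
python3 -m crank '[[0,-4,0,0],[-12,-6,0,0],[-25,-10,-20,0],[-25,-30,-70,0],[-25,-50,-120,0],[-10,-70,-157,0],[50,-74,-157,0],[107,-74,-157,0],[107,-74,-157,0]]' 50 60; python3 - <<'E'
from h import *
go((-45,0,216),0)
snap('wrist','w9')
E
```

```text
time_s: 18.75
ee_pos: [0.5481, 0.1615, 0.3007]
tool_rot: [0.566, 0.824, 0.004, 0.004]
force: [0.5, -1.1, 0.2]
finger_gap: 0.583
t 18.75 TCP case [-40.8   0.9 300.7] tip z 275.7 gap 0.583 F case [-1.2 -0.1  0.2] q [ 0.24  0.36 -0.74  1.69  0.26  1.19 -0.19] zdir [ 0.01   0.002 -1.   ] tips 0.025
turn 0.002
shift tool [-4.1  0.  84.7]
```

View pics/w9.png

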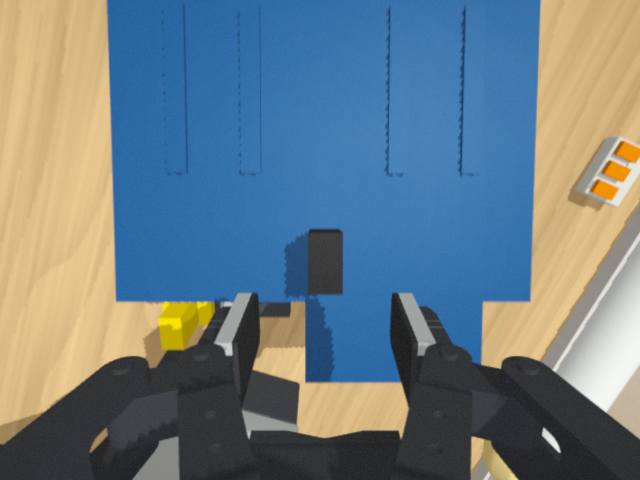

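```bash
python3 -m crank '[[-4,0,30,0],[-4,0,60,0],[-4,0,78,0],[-4,0,82,0],[-4,0,82,0]]' 50 50 && python3 -m crank '[[0,0,0,0],[0,0,0,0],[0,0,0,0],[0,0,0,0]]' 0 50 && python3 -m crank '[[4,0,-5,0],[10,0,-10.4,0],[20,0,-20,0],[31,0,-29,0],[43,0,-37.3,0],[43,0,-37.3,0]]'; python3 - <<'E'
from h import *
where()
E
```

```text
time_s: 19.42
ee_pos: [0.5519, 0.1552, 0.2189]
tool_rot: [0.568, 0.823, 0.004, 0.004]
force: [0.0, -0.9, 0.4]
finger_gap: 0.584
time_s: 19.92
ee_pos: [0.5518, 0.1547, 0.2194]
tool_rot: [0.568, 0.823, 0.003, 0.004]
force: [-4.1, -4.4, 7.0]
finger_gap: 0.201
time_s: 20.68
ee_pos: [0.5363, 0.1952, 0.2577]
tool_rot: [0.568, 0.823, 0.003, 0.005]
force: [0.2, -3.5, 7.1]
finger_gap: 0.205
t 20.68 TCP case [-5.100e+00 -1.000e-01  2.577e+02] tip z 232.8 gap 0.205 F case [-3.4  1.   7.1] q [ 0.17  0.4  -0.73  1.74  0.3   1.11 -0.29] zdir [ 0.012 -0.    -1.   ] tips 0.025
```

```bash
python3 -m crank '[[6,0,-4,0],[12,0,-7,0],[25,0,-13.5,0],[38,0,-19,0],[52,0,-23,0],[52,0,-23,0]]'; python3 - <<'E'
from h import *
where()
snap('scene','s10');snap('wrist','w10')
E
```

```text
time_s: 21.42
ee_pos: [0.5177, 0.2443, 0.2815]
tool_rot: [0.568, 0.823, 0.004, 0.006]
force: [0.0, -1.7, 9.0]
finger_gap: 0.202
t 21.43 TCP case [ 47.4  -0.3 281.5] tip z 256.5 gap 0.202 F case [-1.6  0.6  9. ] q [ 0.1   0.38 -0.75  1.71  0.29  1.15 -0.38] zdir [ 0.013 -0.    -1.   ] tips 0.025
```

View pics/w10.png

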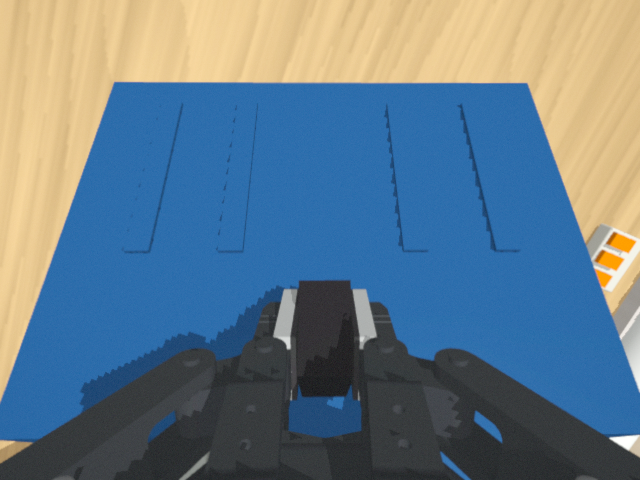

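View pics/s10.png

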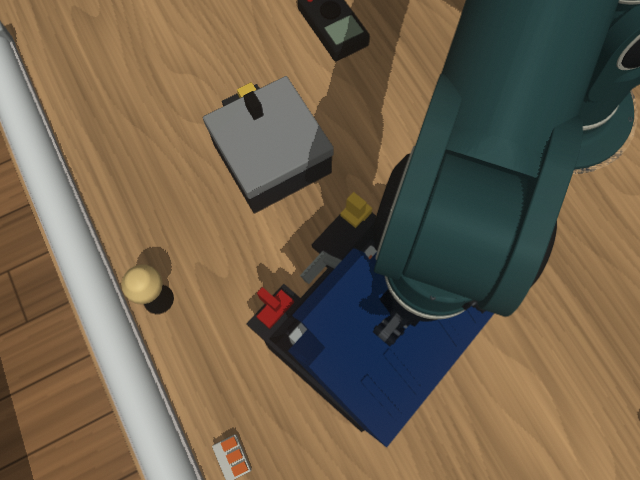

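```bash
python3 -m crank '[[7,0,-1.5,0],[14,0,-3,0],[21,0,-4.4,0],[28,0,-5.5,0],[28,0,-5.5,0]]'; python3 -m crank '[[5,0,-0.5,0],[9,0,-1,0],[14,0,-1,0],[17,0,-1,0],[17,0,-1,0]]'; python3 - <<'E'
from h import *
where()
E
```

```text
time_s: 22.15
ee_pos: [0.5079, 0.2701, 0.2872]
tool_rot: [0.568, 0.823, 0.004, 0.006]
force: [2.3, -3.0, 4.3]
finger_gap: 0.2
time_s: 22.78
ee_pos: [0.5021, 0.2855, 0.2886]
tool_rot: [0.568, 0.823, 0.004, 0.006]
force: [-0.5, -5.0, 8.1]
finger_gap: 0.203
t 22.77 TCP case [ 91.4  -0.4 288.6] tip z 263.6 gap 0.203 F case [-4.5  2.2  8.1] q [ 0.02  0.39 -0.76  1.69  0.3   1.17 -0.46] zdir [ 0.014 -0.001 -1.   ] tips 0.025
```

```bash
python3 -m crank '[[0,0,0,0],[0,0,0,0],[0,0,0,0],[2,0,-10,0],[8,0,-30,0],[12,0,-60,0],[14,0,-90,0],[14,0,-120,0],[14,0,-150,0],[14,0,-150,0]]' 50; python3 - <<'E'
from h import *
where()
snap('wrist','w11');snap('scene','s11')
E
```

```text
time_s: 24.02
ee_pos: [0.4951, 0.2995, 0.4412]
tool_rot: [0.568, 0.823, 0.005, 0.007]
force: [0.4, -0.2, -0.3]
finger_gap: 0.585
t 24.02 TCP case [107.1   1.2 441.2] tip z 416.2 gap 0.585 F case [-0.3 -0.3 -0.3] q [ 0.02  0.3  -0.8   1.45  0.22  1.47 -0.42] zdir [ 0.017  0.001 -1.   ] tips 0.025
```

View pics/w11.png

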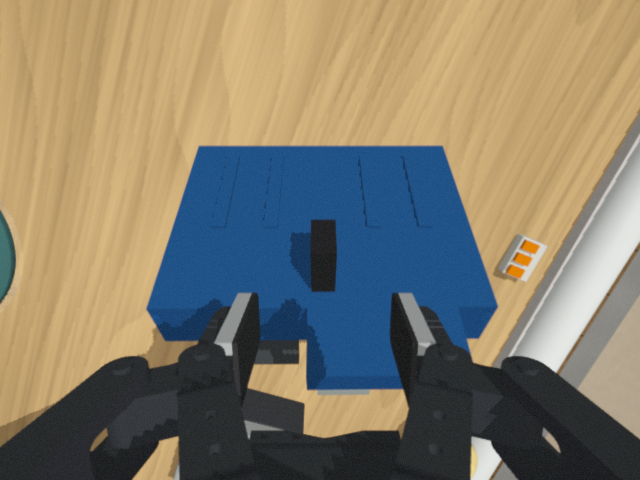

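```bash
python3 -m crank '[[0,-50,0,0],[0,-100,0,0],[0,-150,0,0],[0,-200,0,0],[0,-220,0,0],[0,-220,0,0]]'; python3 - <<'E'
from h import *
where()
snap('top','t12'); p,d,m=snap('scene','s12'); h=hsv(p)
b=(h[...,0]>100)&(h[...,0]<130)&(h[...,1]>100); c=w2c(cloud(d,m,b)); c=c[(c[:,2]>120)&(abs(c[:,1])<125)]
from collections import Counter
print(len(c),c.min(0).round(),c.max(0).round())
# top-face plane: fit with median
q=c-np.median(c,0); 
for _ in range(5):
    u,s,vt=np.linalg.svd(q-q.mean(0),full_matrices=False); n=vt[2]; e=abs((q-q.mean(0))@n); q=q[e<max(3,np.percentile(e,85))]
print('normal',n.round(3),len(q),'angle from z',np.arccos(abs(n[2])))
E
```

```text
time_s: 24.88
ee_pos: [0.2884, 0.2204, 0.4357]
tool_rot: [0.568, 0.823, 0.004, 0.007]
force: [0.9, 0.4, 0.0]
finger_gap: 0.582
t 24.88 TCP case [106.9 222.5 435.7] tip z 410.7 gap 0.582 F case [ 0. -1.  0.] q [ 0.21 -0.27 -0.74  1.9  -0.17  1.44 -0.13] zdir [ 0.016 -0.002 -1.   ] tips 0.025
20932 [ -11. -125.  120.] [142. 125. 336.]
normal [ 0.854 -0.003  0.52 ] 14590 angle from z 1.0244909284327428
```

View pics/s12.png

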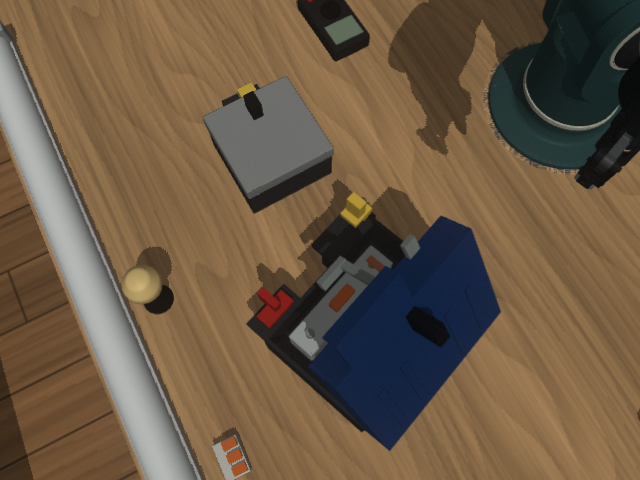

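View pics/t12.png

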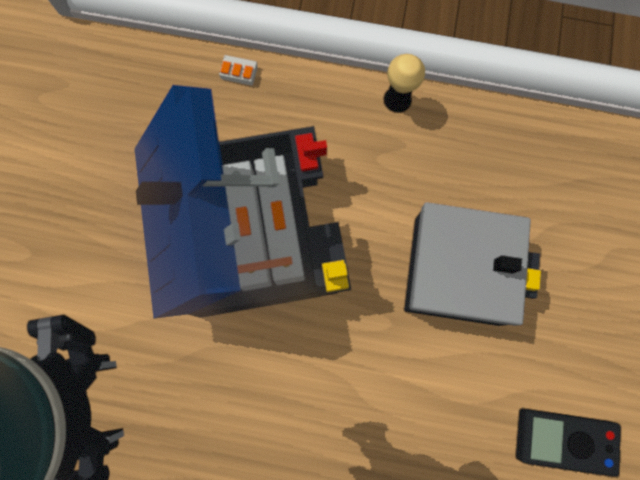

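The lid stands at about 1.02–1.08 rad, the latch and catch are aside, the grey case is untouched, and the robot is clear. I'll hand in.

```bash
python3 -c "
from rig import robot
print(robot.hand_in())"
```

```text
the job is handed in; nothing more can be done
None
```

The blue-lidded case is open and standing by itself, and the job was handed in at about 25 s of the 64 s allowed. No verdict is reported.

What I did, in the order asked:
1. **Latch:** I slid the yellow latch to its end stop, where the side force rose to about 28 N.
2. **First lift:** I raised the lid by its grip until the safety catch stopped it at about 0.25 rad (32 N pull), then let go.
3. **Catch:** I pushed the red tab sideways with shut, vertical fingers in front of the brow, because the moves allowed no tilt.
4. **Opening:** I gripped the fin again, swung the lid up, released it and moved the arm clear.

**Last checks:**
- **Lid angle:** a plane fit gave 1.02 rad and the height of the brow's edge gave about 1.08 rad. They differ slightly, but both are well past half-way (0.79 rad).
- **Latch and catch:** both are seen fully aside in the scene and top pictures.
- **Grey case:** it looks unmoved, and none of the moves went against it.
- **Robot:** it was touching nothing, with forces of about 1 N or less.

**What did not go cleanly:**
- The first catch push felt no stop, although the picture already put the slide at about 35 mm. A second nudge met the stop at 18 N.
- The gripper lightly touched the brow (about 10 N) while I was positioning for that push.

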